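# Tray up the turning blanks in order of length

### The job

Collect the three long turning blanks into the stepped tray, each laid flat along its own lane: the shortest blank in the shortest lane, the pale middle one in the middle lane, the longest in the longest lane. The shortest is still held in the drilling jig: throw the toggle clamp's arm all the way up and over to its open stop before you lift that blank out, and leave the clamp open. The sanding block and the stubby offcut are not part of the set; leave them where they lie.

Things in the scene. Friction and masses are not known exactly. Their poses are not given: they have to be found in the camera images.
- short_blank: Short dark brown wooden blank, 38 wide x 120 long x 38 high, about 0.1 to 0.2 kg. Origin at the centre of the underside; x along the width, y along the length, z up. Starts lying flat in the jig under the clamp, its length along the jig's x, underside 14 mm above the worktop.
- pale_blank: Pale wooden blank, 45 wide x 152 long x 45 high, about 0.2 kg. Origin at the centre of the underside; x along the width, y along the length, z up. Starts lying flat on the worktop.
- long_blank: Longest dark brown wooden blank, 50 wide x 160 long x 50 high, about 0.3 kg. Origin at the centre of the underside; x along the width, y along the length, z up. Starts lying flat on the worktop.
- sanding_block: Look-alike to leave alone: speckled tan-brown sanding block with a gritty face, 65 wide x 110 long x 34 high, lying on the worktop among the blanks. Origin at the centre of the underside; y along its length.
- stub: Look-alike to leave alone: pale stubby offcut, 55 x 60 x 30 high, lying on the worktop beside the jig. Origin at the centre of the underside.
- tray: Fixed wooden tray, stepped far end; floor 6 mm, walls 6 thick, tops 18 above worktop. Three lanes 74 wide inside, along its x (away from the robot), near ends flush. Origin at worktop height; y to the left across the lanes. Lane centres in this frame (mm): shortest lane (142 long inside) x -32, y +80; middle (174) x -16, y 0; longest (206) x 0, y -80.
- jig: Fixed wooden drilling jig, board 200 x 100 x 14 mm. Origin at worktop height; x along the blank, away from the robot. Blank centre at x +20, y 0, between rails 10 mm above the board with 2.5 mm play each side; beyond its far end a plate (x 83 to 95, 62 wide, top at z 58). Clamp pivot near end: x -60, y 0, z 66, axis along y.
- clamp (a joint): Clamp hinge, rad. 0: steel arm level over the blank (reaches 64 mm from the pivot to jig +x), black handle upright. Grows as the handle is pulled to jig -x (towards the robot) and down, to the open stop at 1.75, arm just past upright. Arm and handle are one rigid piece. Turns easily (under 1 N at the handle); past about 1.1 it tips to the stop by its own weight and stays.
- clamp_grip (a point): Top end of the clamp's handle, 105 mm from the pivot, 171 mm above the worktop when clamped. The black grip is 16 thick (along jig x when upright) x 20 wide (jig y) and runs 70 mm from here towards the pivot. z points along the handle, away from the pivot.
Not all that is in view belongs to the job. What is shaped like the short_blank but pink is not meant.

How it is judged:
By the outcome, as a careful person would: the job done as asked, in the order asked, and still so for the second after the job is handed in, with the robot touching nothing.
It also fails if it takes over 106 s, if anything falls off the work surface, if the arm or the gripper's body presses on something with over 40 N, if the wrist force passes 120 N, or if a joint passes its speed limit or range.

### The arm

A 6-joint arm with a two-finger parallel gripper is mounted at the origin on a cart in front of the work surface, level with it; the furniture and walls round the work are solid. World frame = base frame: x ahead of the robot, y to its left, z up, the work surface at z = 0. Lengths are in mm, angles in rad, forces in N, time in s.
With the tool pointing down it reaches from about 250 to 850 mm from the base axis. Payload 12.5 kg.
Tool frame: the origin (TCP) lies on the centre line of the jaws, within the pads' length; the fingertips stand 19 mm ahead of it and the grasp point (between the pads) is the TCP; z points along the fingers, x is the direction in which the jaws open and shut, and the axes are right-handed (so a half turn about z gives the same grasp; the last joint's range is limited). The gripper opens to 93 mm and grips with 3 to 60 N. Pads are 15 mm wide; open, the fingers measure 128 mm over their backs; the gripper's body (75 mm by 188 mm) begins 65 mm behind the grasp point.
Start: joints at [-0.085, 0.351, 1.652, -0, 1.139, -0.085], TCP at [549.986, 0.027, 237.633] pointing down, gripper open.
Joint ranges: [-2.75, 2.75], [-0.79, 2.1], [0.01, 2.65], [-1.57, 4.71], [0.07, 3.14], [-2.87, 2.87]. Speed limits (rad/s): [2.22, 2.22, 2.79, 3.14, 3.14, 3.14].

### API

Orientations are given as a unit quaternion [x, y, z, w].
In Python, from station import ctrl gives the robot as it stands.
- The arm moves only by the tool move_arm, never from a script. Its argument "motion" is one flat list of numbers, 7 for each row, row after row: the opening in per cent of the stroke, from 0 (shut) to 100 (fully open), then the shift along the tool's x, y, z in m, then the turn, a rotation vector about the tool's x, y, z in rad. In form: [claw, dx, dy, dz, rx, ry, rz, claw, dx, dy, dz, rx, ry, rz, ...]. A call has 1 to 5 rows; each row shifts and turns the pose as measured when the row begins, along the tool's axes as they then stand; what a row does not reach is not made up. A row lasts 1/10 s, in which the tool goes at most 50 mm and 8.59 degrees, less where a joint would pass 70% of its speed; a pose out of reach is approached as far as the arm can. A call with a gripper value outside its range is refused whole. The fingers move at their own pace and stop on an object; the grip force is fixed at half the most. Time passes only in rows, so rows that do not move let the fingers close. It gives the time, the measured TCP pose, the force and the opening at its end, in the units of the state.
- ctrl.read_state(): the state, without advancing time (a new reading comes with each control period).
- ctrl.grab_frame(name): name is "scene" or "side" or "wrist"; returns (picture, depth): 400x640x3 uint8, red, green, blue; 400x640 float32, mm along the optical axis (not along the pixel's ray), 0 where there is no reading.
- ctrl.get_calibration(name): a dict with "fov_y" (degrees; the focal length in pixels is half the picture's height over the tangent of half this angle, whatever the lens; pixels are square), "cx", "cy" (the principal point, pixels), "dist" ([k1, k2, p1, p2, k3] as OpenCV has them; the pictures are not rectified), "R" (3x3) and "t" (3): a world point X has camera coordinates R X + t; the wrist camera has in their place "tool_from_camera" (4x4, takes a point from camera to tool coordinates, whose origin is the TCP and whose axes are the tool frame's). Camera axes: x right, y down, z forward; pixel columns grow to the right and rows downward; lengths in mm; the calibration is good to about 2 mm. A picture is of the moment at which its call begins: read the wrist's pose just before it. get_calibration takes no time and is no camera call.
- ctrl.close_job(): hands the job in, once; it reports no verdict.
Trained networks look in the newest picture that a camera, given by its name, has taken for a name from the list of things; names that differ only in an ending like _2 or _b are one class to them, and where a whole thing is asked for, a point or a joint stands for the part that bears it (a point fixed in the world has none). Each returns a list of dicts, best first, with "p" (0 to 1); they miss things now and then, are a little off and sometimes report something else, mostly with a low value. They report only what shows in the picture. A call takes as long as a camera call. They do not tell look-alikes from the thing itself.
- ctrl.spot_in(camera, query): "point" ([x, y, z] in mm, in the coordinates of the camera as it stood for that picture, good to about 4 mm: the middle of the surface that is visible of it).
- ctrl.silhouettes(camera, query): "mask" (400x640 bool, what is visible of it).
- ctrl.spot_point(camera, query): "point" ([x, y, z] in mm, in the coordinates of the camera as it stood for that picture, good to about 4 mm: a listed point, or the origin of a listed thing).
The state is a dict: "t": time; "joints": joint angles; "joint_velocities": joint speeds; "joint_efforts": joint torques, N m; "tcp_pos": TCP position; "tcp_rot": TCP orientation; "contact_force": force on the tool from outside, world axes, zero at the start; "torque": the same for the moment, N m; "gripper_width": finger opening in mm.
Only numpy, scipy, OpenCV 4.12 (cv2) and the standard library are available. Lean on these libraries where they do the work, as an engineer would, in place of code of your own. Each camera call takes 0.05 s, during which the arm holds its last target. There are 200 camera calls.

## Working session

There is one attempt and no reset: what is moved stays moved. The work goes in short steps, Python scripts to look and compute and a tool call to move; the robot and the scene stay as the last step left them, time stands still between calls to the robot, and variables do not carry over. Pictures are saved under pics/ and viewed, about 12 in all and at most 16, crops included, and the job is handed in when it is done.

Besides the shell and the picture viewer there is one more tool, called after "Emit:" as a command line: name --argument value ..., lists and objects as JSON in quotes. move_arm: Moves the arm, as the interface text tells. Its arguments: {"type":"object","properties":{"motion":{"type":"array"}},"required":["motion"]}

```bash
mkdir -p pics; ls; cat > h.py <<'E'
import numpy as np, cv2
from scipy.spatial.transform import Rotation as R
from station import ctrl
def K(c):
    f=200/np.tan(np.radians(c['fov_y'])/2); return np.array([[f,0,c['cx']],[0,f,c['cy']],[0,0,1.]])
def cam2world(name,st=None):
    c=ctrl.get_calibration(name)
    T=np.eye(4)
    if name=='wrist':
        st=st or ctrl.read_state()
        T[:3,:3]=R.from_quat(st['tcp_rot']).as_matrix(); T[:3,3]=st['tcp_pos']
        return T@np.array(c['tool_from_camera'])
    Rm=np.array(c['R']);T[:3,:3]=Rm.T;T[:3,3]=-Rm.T@np.array(c['t']);return T
def w(T,p): return T[:3,:3]@np.array(p)+T[:3,3]
def cloud(name,depth,T):
    c=ctrl.get_calibration(name)
    v,u=np.mgrid[0:400,0:640]
    n=cv2.undistortPoints(np.stack([u,v],-1).reshape(-1,1,2).astype(np.float64),K(c),np.array(c['dist'],float)).reshape(400,640,2)
    P=np.dstack([n,np.ones((400,640))])*depth[...,None]
    return P@T[:3,:3].T+T[:3,3]
def project(name,T,X):
    c=ctrl.get_calibration(name);Ti=np.linalg.inv(T)
    X=np.atleast_2d(X).astype(float)@Ti[:3,:3].T+Ti[:3,3]
    return cv2.projectPoints(X,np.zeros(3),np.zeros(3),K(c),np.array(c['dist'],float))[0].reshape(-1,2)
def top(P,m,h,tol=6):
    q=P[m&(abs(P[...,2]-h)<tol)]
    r=cv2.minAreaRect(q[:,:2].astype(np.float32)); return r,len(q),np.median(q[:,2])
E
cat > a.py <<'E'
from h import *
for n in ['scene','side']:
    T=cam2world(n); im,d=ctrl.grab_frame(n); P=cloud(n,d,T)
    np.savez(f'/tmp/{n}.npz',im=im,d=d,P=P,T=T)
    cv2.imwrite(f'pics/{n}0.png',im[...,::-1])
    for q in ['short_blank','pale_blank','long_blank','sanding_block','stub','tray','jig','clamp_grip']:
        for o in ctrl.silhouettes(n,q)[:3]:
            m=o['mask']; ys,xs=np.nonzero(m)
            print(n,q,'p%.2f'%o['p'],'px',int(xs.mean()),int(ys.mean()),len(xs),'med',np.round(np.median(P[m],0)),'zmax',np.round(np.percentile(P[m][:,2],95)))
        if q in('tray','jig','clamp_grip'):
            for o in ctrl.spot_point(n,q)[:2]: print('  pt',q,'%.2f'%o['p'],np.round(w(T,o['point'])))
print(ctrl.read_state())
E
python3 a.py
```

```text
pics
scene short_blank p0.92 px 259 262 471 med [541. 303.  49.] zmax 54.0
scene short_blank p0.85 px 215 240 505 med [719. 333.  36.] zmax 41.0
scene short_blank p0.18 px 325 226 890 med [520.  43.  41.] zmax 48.0
scene pale_blank p0.61 px 269 272 1528 med [465. 301.  16.] zmax 142.0
scene pale_blank p0.57 px 325 226 854 med [520.  40.  42.] zmax 49.0
scene sanding_block p0.74 px 348 242 715 med [427.  42.  32.] zmax 37.0
scene stub p0.63 px 242 292 450 med [492. 397.  28.] zmax 32.0
scene tray p0.75 px 377 192 856 med [ 552. -236.    8.] zmax 20.0
  pt tray 0.76 [ 533. -289.   -1.]
  pt tray 0.61 [518. 289.  -0.]
scene jig p0.63 px 270 271 1509 med [466. 298.  16.] zmax 145.0
  pt jig 0.86 [519. 289.   3.]
scene clamp_grip p0.67 px 277 257 202 med [453. 288.  99.] zmax 167.0
  pt clamp_grip 0.70 [459. 283. 171.]
  pt clamp_grip 0.57 [533.  33.   1.]
side short_blank p0.97 px 273 182 474 med [534. 275.  49.] zmax 57.0
side short_blank p0.78 px 319 166 426 med [732. 313.  31.] zmax 42.0
side pale_blank p0.92 px 311 227 897 med [526.   6.  45.] zmax 49.0
side pale_blank p0.20 px 274 1
[... 612 characters left out ...]

{'t': 1.2, 'joints': array([-8.45961818e-02,  3.50688519e-01,  1.65179676e+00, -2.86606744e-05,
        1.13910630e+00, -8.45912485e-02]), 'joint_velocities': array([ 0.00017147,  0.00025779,  0.00144573, -0.00011271, -0.00030442,
        0.00016696]), 'joint_efforts': array([ 2.08434227e-03, -4.97236097e+01, -2.85484564e+01,  7.00131501e-02,
        2.20506691e-02, -5.62307662e-05]), 'tcp_pos': array([5.49985495e+02, 2.21506674e-02, 2.37640083e+02]), 'tcp_rot': array([ 1.00000000e+00,  3.52925707e-06, -5.65849154e-07,  1.30144025e-05]), 'contact_force': array([ 0.57489858,  0.09367732, -0.60305156]), 'torque': array([0.00221328, 0.00740566, 0.02644625]), 'gripper_width': 92.71695256719237}
```

```bash
python3 - <<'E'
import cv2,numpy as np
a=cv2.imread('pics/scene0.png')[130:330,170:470];b=cv2.imread('pics/side0.png')[130:380,200:500]
cv2.imwrite('pics/c1.png',cv2.resize(a,None,fx=2.6,fy=2.6,interpolation=2));cv2.imwrite('pics/c2.png',cv2.resize(b,None,fx=2.4,fy=2.4,interpolation=2))
E
```

```text
(no output)
```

View pics/c1.png

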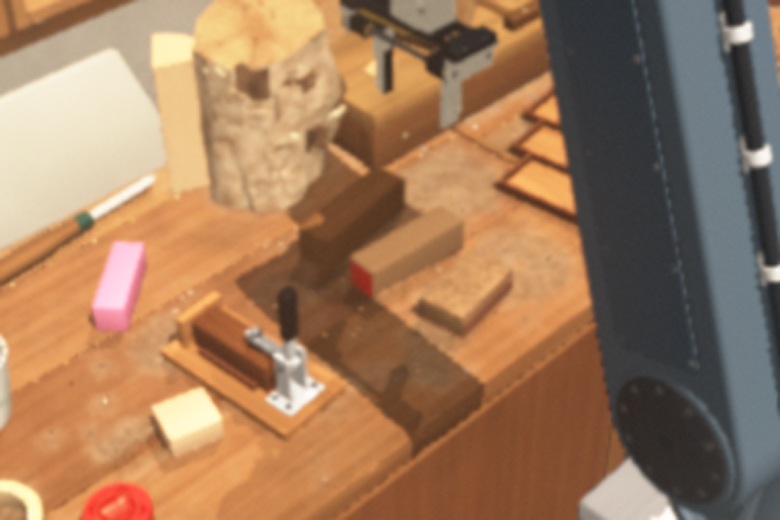

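View pics/c2.png

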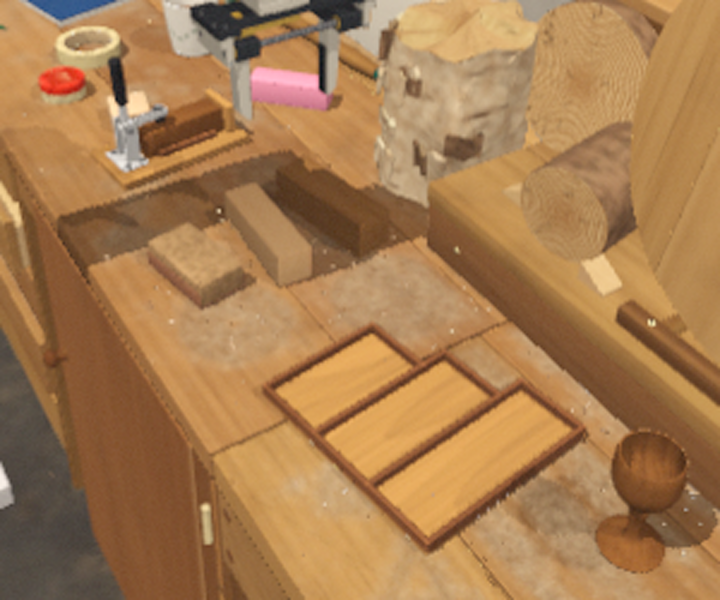

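The crops show what could be mistaken for each blank, in scene pixels:
- **Short blank:** the dark brown one in the jig at (259,262), not the pink one at (215,240).
- **Pale blank:** the red-ended one at (325,226). The stub is at (242,292) and the sanding block at (348,242).
- **Long blank:** the dark one in the shadow, about (305,215) in scene and (338,215) in side.

Next I'll fit the exact poses.

```bash
cat > b.py <<'E'
from h import *
for n in ['scene','side']:
    z=np.load(f'/tmp/{n}.npz');P=z['P']
    ok=z['d']>0
    def box(x0,x1,y0,y1): return ok&(P[...,0]>x0)&(P[...,0]<x1)&(P[...,1]>y0)&(P[...,1]<y1)
    print(n,'table z',np.median(P[box(380,700,-150,-60)][:,2]))
    for nm,b,h,tol in [('pale',(430,620,-25,100),45,5),('long',(560,760,-60,110),50,5),('sand',(350,520,-30,90),34,5),('short',(500,620,250,330),52,4),('traytop',(380,700,-460,-150),18,3.5),('trayfloor',(380,700,-460,-150),6,4),('jigboard',(380,660,220,360),14,4)]:
        m=box(*b)&(abs(P[...,2]-h)<tol)
        lab,st=cv2.connectedComponentsWithStats(m.astype(np.uint8))[1:3]
        if len(st)<2: print(nm,'none');continue
        k=1+np.argmax(st[1:,4]); q=P[lab==k]
        r=cv2.minAreaRect(q[:,:2].astype(np.float32))
        print(n,nm,len(q),np.round(r[0],1),np.round(r[1],1),round(r[2],1),'z',round(np.median(q[:,2]),1))
st=ctrl.read_state();T=cam2world('wrist',st);im,d=ctrl.grab_frame('wrist')
np.savez('/tmp/wr0.npz',im=im,d=d,P=cloud('wrist',d,T),T=T);cv2.imwrite('pics/wr0.png',im[...,::-1]);print(np.round(T,2))
E
python3 b.py
```

```text
scene table z 0.1612181511735571
scene pale 373 [535.2  37.1] [125.8  49.8] 86.9 z 44.9
scene long 459 [631.7  33.2] [ 55.3 158.6] 8.2 z 49.8
scene sand 487 [435.3  29.2] [ 63.4 114.3] 8.8 z 34.1
scene short 286 [559.1 288.4] [109.5  61.6] 13.0 z 51.9
scene traytop 62 [ 622.6 -323.3] [ 49.8 137.5] 38.1 z 17.2
scene trayfloor 253 [ 514.7 -221.7] [107.6  72.5] 8.5 z 6.2
scene jigboard 716 [521.6 289.8] [203.1 102.6] 6.1 z 14.0
side table z 2.6725320262727905
side pale 411 [536.5  37. ] [125.1  47.6] 87.9 z 46.7
side long 576 [631.6  32. ] [ 54.5 161.1] 10.0 z 51.5
side sand 552 [438.   22.3] [ 63.8 111.6] 10.2 z 35.7
side short 205 [556.6 282.5] [115.3  58.1] 11.7 z 53.3
side traytop 1173 [ 535.  -292.8] [220.4 249.7] 7.8 z 17.6
side trayfloor 2112 [ 550.5 -368.5] [205.  71.] 7.9 z 5.7
side jigboard 409 [525.1 284.9] [203.1 107. ] 4.9 z 15.6
[[ 1.0000e+00  0.0000e+00 -0.0000e+00  5.5099e+02]
 [ 0.0000e+00 -9.7000e-01 -2.4000e-01  6.7930e+01]
 [-0.0000e+00  2.4000e-01 -9.7000e-01  3.8451e+02]
 [ 0.0000e+00  0.0000e+00  0.0000e+00  1.0000e+00]]
```

View pics/wr0.png

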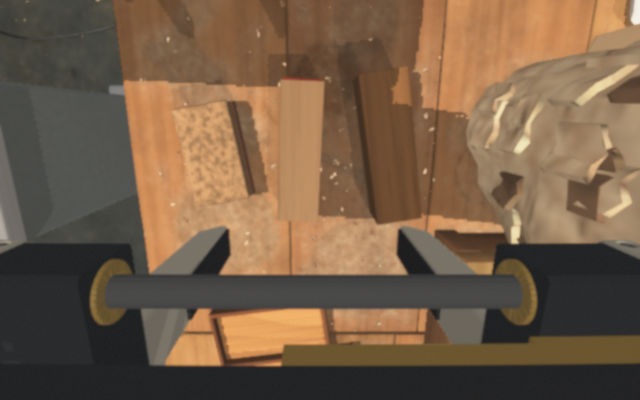

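The wrist view shows, left to right, the sanding block (210,150), the pale blank (300,150), the dark long blank (390,145) and the stump at the right, with the tray's edge at the bottom. I'll refine the grasp poses from this cloud and check clearance to the stump.

```bash
cat > fit.py <<'E'
from h import *
def rect(P,d,b,h,tol=4):
    m=(d>0)&(P[...,0]>b[0])&(P[...,0]<b[1])&(P[...,1]>b[2])&(P[...,1]<b[3])&(abs(P[...,2]-h)<tol)
    lab,st=cv2.connectedComponentsWithStats(m.astype(np.uint8))[1:3]
    if len(st)<2: return None
    q=P[lab==1+np.argmax(st[1:,4])]
    r=cv2.minAreaRect(q[:,:2].astype(np.float32))
    c=cv2.boxPoints(r); e=[c[1]-c[0],c[2]-c[1]]; e=max(e,key=np.linalg.norm)
    yaw=np.degrees(np.arctan2(e[1],e[0])); yaw=(yaw+180)%180
    # robust: mean of trimmed extents
    u=e/np.linalg.norm(e);v=np.array([-u[1],u[0]])
    a=q[:,:2]@u;bb=q[:,:2]@v
    lo,hi=np.percentile(a,[.7,99.3]);l2,h2=np.percentile(bb,[.7,99.3])
    return dict(n=len(q),c=np.round((lo+hi)/2*u+(l2+h2)/2*v,1),size=np.round([hi-lo,h2-l2],1),longaxis=round(float(yaw),1),z=round(float(np.median(q[:,2])),1))
def snap(name,tag):
    st=ctrl.read_state();T=cam2world(name,st);im,d=ctrl.grab_frame(name)
    cv2.imwrite(f'pics/{tag}.png',im[...,::-1]);P=cloud(name,d,T)
    np.savez(f'/tmp/{tag}.npz',im=im,d=d,P=P,T=T);return im,d,P,T,st
E
python3 - <<'E'
from fit import *
z=np.load('/tmp/wr0.npz');P=z['P'];d=z['d']
print('pale',rect(P,d,(480,590,-80,140),45));print('long',rect(P,d,(570,720,-80,140),50))
print('sand',rect(P,d,(380,500,-80,140),34))
for n in['wr0','scene','side']:
    z=np.load(f'/tmp/{n}.npz');P=z['P'];d=z['d']
    m=(d>0)&(P[...,2]>70)&(P[...,0]>640)&(P[...,0]<900)&(P[...,1]>-150)&(P[...,1]<150);q=P[m]
    for y in range(-150,150,30):
        s=q[(q[:,1]>y)&(q[:,1]<y+30)]
        if len(s)>5: print(n,y,'xmin',np.round(np.percentile(s[:,0],2)),'zmax',np.round(np.percentile(s[:,2],98)))
z=np.load('/tmp/side.npz');print('tray',rect(z['P'],z['d'],(380,700,-460,-150),18,3.5));
for b in [(380,700,-260,-150)]: print(rect(z['P'],z['d'],b,6,4))
E
```

```text
pale {'n': 5996, 'c': array([536.8,  30. ]), 'size': array([147.9,  44.3]), 'longaxis': 87.6, 'z': 44.9}
long {'n': 7307, 'c': array([632.4,  35. ]), 'size': array([157.7,  48.6]), 'longaxis': 99.5, 'z': 49.8}
sand {'n': 5606, 'c': array([438.8,  27.3]), 'size': array([108. ,  60.7]), 'longaxis': 100.0, 'z': 34.1}
wr0 -90 xmin 701.0 zmax 99.0
wr0 -60 xmin 738.0 zmax 139.0
wr0 -30 xmin 736.0 zmax 203.0
wr0 0 xmin 729.0 zmax 204.0
wr0 30 xmin 725.0 zmax 198.0
wr0 60 xmin 728.0 zmax 198.0
wr0 90 xmin 737.0 zmax 175.0
wr0 120 xmin 779.0 zmax 142.0
scene -150 xmin 699.0 zmax 294.0
scene -120 xmin 698.0 zmax 296.0
scene -90 xmin 699.0 zmax 289.0
scene -60 xmin 737.0 zmax 269.0
scene -30 xmin 733.0 zmax 254.0
scene 0 xmin 728.0 zmax 256.0
scene 30 xmin 723.0 zmax 245.0
scene 60 xmin 729.0 zmax 242.0
scene 90 xmin 741.0 zmax 228.0
scene 120 xmin 783.0 zmax 208.0
side -150 xmin 700.0 zmax 299.0
side -120 xmin 700.0 zmax 297.0
side -90 xmin 702.0 zmax 280.0
side -60 xmin 739.0 zmax 256.0
side -30 xmin 734.0 zmax 256.0
side 0 xmin 727.0 zmax 255.0
side 30 xmin 725.0 zmax 245.0
side 60 xmin 729.0 zmax 244.0
side 90 xmin 751.0 zmax 232.0
side 120 xmin 863.0 zmax 208.0
tray {'n': 1173, 'c': array([ 534.2, -293.7]), 'size': array([245.9, 217.4]), 'longaxis': 97.8, 'z': 17.6}
{'n': 1029, 'c': array([ 496.6, -212.4]), 'size': array([136.6,  68. ]), 'longaxis': 8.3, 'z': 7.5}
```

```bash
cat > plan.py <<'E'
import sys
from h import *
# usage: plan.py claw x,y,z,yawdeg [x,y,z,yaw ...] ; prints rows from measured pose
def go(claw,wps,step=45,astep=8.3):
    s=ctrl.read_state();p=np.array(s['tcp_pos']);r=R.from_quat(s['tcp_rot']);out=[]
    for x,y,z,a in wps:
        rt=R.from_euler('z',a,degrees=True)*R.from_quat([1,0,0,0]);pt=np.array([x,y,z])
        rv=(r.inv()*rt).as_rotvec()
        n=max(1,int(np.ceil(max(np.linalg.norm(pt-p)/step,np.degrees(np.linalg.norm(rv))/astep))))
        dp=(pt-p)/n
        for i in range(n):
            d=r.inv().apply(dp)/1000
            out.append([claw]+[round(v,4)+0. for v in d]+[round(v,3)+0. for v in rv/n])
            r=r*R.from_rotvec(rv/n)
        p=pt
    for i in range(0,len(out),5): print(str(sum(out[i:i+5],[])).replace(' ',''))
a=sys.argv[1:]
go(float(a[0]),[tuple(map(float,v.split(','))) for v in a[1:]])
s=ctrl.read_state();print('now',np.round(s['t'],2),np.round(s['tcp_pos'],1),round(np.degrees(np.arctan2(*R.from_quat(s['tcp_rot']).as_matrix()[[1,0],0])),2),np.round(s['contact_force'],1),round(s['gripper_width'],1))
E
python3 plan.py 75 537,30,120,-2.4 537,30,37,-2.4
```

```text
[75.0,np.float64(-0.0043),np.float64(-0.01),np.float64(0.0392),np.float64(0.0),np.float64(0.0),np.float64(0.014),75.0,np.float64(-0.0045),np.float64(-0.0099),np.float64(0.0392),np.float64(0.0),np.float64(0.0),np.float64(0.014),75.0,np.float64(-0.0046),np.float64(-0.0099),np.float64(0.0392),np.float64(0.0),np.float64(0.0),np.float64(0.014),75.0,np.float64(0.0),np.float64(0.0),np.float64(0.0415),np.float64(0.0),np.float64(0.0),np.float64(0.0),75.0,np.float64(0.0),np.float64(0.0),np.float64(0.0415),np.float64(0.0),np.float64(0.0),np.float64(0.0)]
now 1.25 [550.    0.  237.6] -0.0 [ 0.3 -0.5 -0.1] 93.1
```

Emit:
move_arm --motion '[75,-0.0045,-0.01,0.039,0,0,0.014,75,-0.0045,-0.01,0.039,0,0,0.014,75,-0.0045,-0.01,0.039,0,0,0.014,75,0,0,0,0,0,0]'

```text
t: 1.65
tcp_pos: [538.0, 30.6, 118.9]
tcp_rot: [1.0, -0.022, 0.002, 0.0]
contact_force: [-0.0, -0.1, 0.5]
gripper_width: 70.1
```

```bash
sed -i 's/round(v,4)+0\./float(round(v,4)+0.)/;s/round(v,3)+0\./float(round(v,3)+0.)/' plan.py; python3 plan.py 75 537,30,37,-2.4
```

```text
[75.0,-0.0007,0.0003,0.041,0.0,-0.002,-0.001,75.0,-0.0006,0.0003,0.041,0.0,-0.002,-0.001]
now 1.65 [538.   30.6 118.9] -2.53 [-0.  -0.1  0.5] 70.1
```

Emit:
move_arm --motion '[75,-0.0006,0.0003,0.041,0,-0.002,0,75,-0.0006,0.0003,0.0405,0,-0.002,0,0,0,0,0,0,0,0,0,0,0,0,0,0,0,0,0,0,0,0,0,0]'

```text
t: 2.15
tcp_pos: [543.0, 28.8, 44.3]
tcp_rot: [1.0, -0.021, 0.005, 0.0]
contact_force: [-1.4, -0.3, 0.4]
gripper_width: 50.3
```

```bash
python3 plan.py 0 537,30,130,-2.4 537,-50,130,-40 530,-130,140,-82;
```

```text
[0.0,-0.0026,-0.0005,-0.0429,0.0,-0.005,0.0,0.0,-0.0028,-0.0005,-0.0429,0.0,-0.005,0.0,0.0,0.0007,0.016,0.0,0.0,0.0,0.131,0.0,0.0028,0.0158,0.0,0.0,0.0,0.131,0.0,0.0048,0.0153,0.0,0.0,0.0,0.131]
[0.0,0.0068,0.0145,0.0,0.0,0.0,0.131,0.0,0.0086,0.0135,0.0,0.0,0.0,0.131,0.0,0.0077,0.011,-0.0017,0.0,0.0,0.122,0.0,0.009,0.0099,-0.0017,0.0,0.0,0.122,0.0,0.0101,0.0088,-0.0017,0.0,0.0,0.122]
[0.0,0.0111,0.0075,-0.0017,0.0,0.0,0.122,0.0,0.0119,0.0061,-0.0017,0.0,0.0,0.122,0.0,0.0126,0.0046,-0.0017,0.0,0.0,0.122]
now 2.15 [543.   28.8  44.3] -2.41 [-1.4 -0.3  0.4] 50.3
```

Emit:
move_arm --motion '[0,0,0,0,0,0,0,0,0,0,0,0,0,0]'

```text
t: 2.35
tcp_pos: [544.8, 28.5, 47.8]
tcp_rot: [1.0, -0.021, 0.007, 0.0]
contact_force: [0.3, -0.9, -2.7]
gripper_width: 45.4
```

```bash
python3 plan.py 100 537,30,37,-2.4; python3 -c "
from fit import *
im,d,P,T,st=snap('side','s1');print(rect(P,d,(480,590,-80,140),45))
im,d,P,T,st=snap('wrist','w1');print(rect(P,d,(480,590,-80,140),45),np.round(st['tcp_pos'],1))"
```

```text
[100.0,-0.008,-0.0011,0.0107,0.0,-0.015,0.0]
now 2.35 [544.8  28.5  47.8] -2.41 [ 0.3 -0.9 -2.7] 45.4
{'n': 58, 'c': array([520.7,  -8.2]), 'size': array([85.3, 16.3]), 'longaxis': 99.4, 'z': 44.6}
{'n': 9470, 'c': array([556.3,  62.9]), 'size': array([86.8, 40.4]), 'longaxis': 92.8, 'z': 48.1} [544.9  28.5  47.8]
```

The arm drifts up and forward on zero-motion rows, so this grip is too shallow. I'll reopen, go lower and close with compensation.

Emit:
move_arm --motion '[70,-0.001,0,0.002,0,-0.004,0,70,-0.001,0,0.002,0,-0.004,0,70,-0.004,0,0.007,0,-0.004,0,70,-0.003,0,0.006,0,-0.003,0]'

```text
t: 2.85
tcp_pos: [536.3, 29.0, 30.7]
tcp_rot: [1.0, -0.021, 0.001, 0.0]
contact_force: [0.6, 0.4, -0.0]
gripper_width: 64.9
```

```bash
python3 plan.py 70 537,30,37,-2.4
```

```text
[70.0,0.0007,-0.0011,-0.0063,0.0,-0.001,0.0]
now 2.85 [536.3  29.   30.7] -2.4 [ 0.6  0.4 -0. ] 64.9
```

Emit:
move_arm --motion '[70,0,-0.001,-0.004,0,0,0,0,0,0,0,0,0,0,0,0,0,0,0,0,0,0,0,0,0,0,0,0]'

```text
t: 3.25
tcp_pos: [535.9, 30.1, 33.9]
tcp_rot: [1.0, -0.021, 0.0, 0.0]
contact_force: [-0.0, 0.0, -1.1]
gripper_width: 45.7
```

```bash
python3 plan.py 70 537,30,37,-2.4
```

```text
[70.0,0.0011,0.0001,-0.0031,0.0,0.0,0.0]
now 3.25 [535.9  30.1  33.9] -2.4 [-0.   0.  -1.1] 45.7
```

Gripped at 45.7 mm. Lift and carry to the middle lane.

```bash
python3 plan.py 0 537,30,125,-2.4 530,-150,130,-60 519,-296,130,-82
```

```text
[0.0,0.0004,0.0,-0.0304,0.0,0.0,0.0,0.0,0.0004,0.0,-0.0304,0.0,0.0,0.0,0.0,0.0004,0.0,-0.0304,0.0,0.0,0.0,0.0,0.0001,0.0257,-0.0007,0.0,0.0,0.144,0.0,0.0038,0.0255,-0.0007,0.0,0.0,0.144]
[0.0,0.0074,0.0247,-0.0007,0.0,0.0,0.144,0.0,0.0108,0.0233,-0.0007,0.0,0.0,0.144,0.0,0.014,0.0216,-0.0007,0.0,0.0,0.144,0.0,0.017,0.0193,-0.0007,0.0,0.0,0.144,0.0,0.0196,0.0167,-0.0007,0.0,0.0,0.144]
[0.0,0.0302,0.0206,0.0,0.0,0.0,0.096,0.0,0.0321,0.0176,0.0,0.0,0.0,0.096,0.0,0.0336,0.0145,0.0,0.0,0.0,0.096,0.0,0.0348,0.0112,0.0,0.0,0.0,0.096]
now 3.25 [535.9  30.1  33.9] -2.4 [-0.   0.  -1.1] 45.7
```

Emit:
move_arm --motion '[0,0,0,-0.03,0,0,0,0,0,0,-0.03,0,0,0,0,0,0,-0.03,0,0,0,0,0,0.0257,-0.0007,0,0,0.144,0,0.0038,0.0255,-0.0007,0,0,0.144]'

```text
t: 3.75
tcp_pos: [532.1, -20.3, 127.5]
tcp_rot: [0.986, -0.166, -0.002, 0.0]
contact_force: [-0.9, 0.1, -3.2]
gripper_width: 44.5
```

Emit:
move_arm --motion '[0,0.0074,0.0247,-0.0007,0,0,0.144,0,0.0108,0.0233,-0.0007,0,0,0.144,0,0.014,0.0216,-0.0007,0,0,0.144,0,0.017,0.0193,-0.0007,0,0,0.144,0,0.0196,0.0167,-0.0007,0,0,0.144]'

```text
t: 4.25
tcp_pos: [523.1, -153.1, 131.0]
tcp_rot: [0.857, -0.515, -0.003, 0.001]
contact_force: [-0.5, -0.6, -2.3]
gripper_width: 44.9
```

Emit:
move_arm --motion '[0,0.03,0.0206,0,0,0,0.096,0,0.032,0.0176,0,0,0,0.096,0,0.0336,0.0145,0,0,0,0.096,0,0.0348,0.0112,0,0,0,0.096]'

```text
t: 4.65
tcp_pos: [503.8, -302.1, 130.0]
tcp_rot: [0.737, -0.675, -0.004, 0.002]
contact_force: [-0.4, -0.5, -2.6]
gripper_width: 44.7
```

```bash
python3 plan.py 0 518.5,-296,60,-82 518.5,-296,42,-82; python3 -c "
from fit import *
im,d,P,T,st=snap('side','s2');tr=rect(P,d,(380,700,-460,-150),18,3.5);print(tr)
im,d,P,T,st=snap('wrist','w2');print(rect(P,d,(380,700,-460,-150),18,3.5))"
```

```text
[0.0,-0.0023,-0.0079,0.0349,0.005,0.002,-0.026,0.0,-0.0021,-0.0078,0.035,0.005,0.002,-0.026,0.0,0.0,0.0,0.018,0.0,0.0,0.0]
now 4.65 [ 503.8 -302.1  130. ] -84.97 [-0.4 -0.5 -2.6] 44.7
{'n': 972, 'c': array([ 534.3, -293.5]), 'size': array([246.7, 217.3]), 'longaxis': 98.0, 'z': 17.5}
{'n': 7586, 'c': array([ 554.4, -288.3]), 'size': array([244.2, 182. ]), 'longaxis': 97.6, 'z': 17.5}
```

View pics/w2.png

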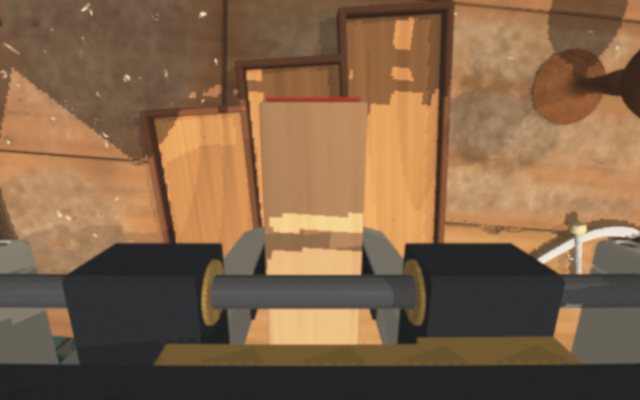

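The wrist view shows the held pale blank over the middle lane, red end at (313,100), with a small yaw and offset to correct. The tray fit agrees from both looks at (534,-293.5), yaw 7.9°.

Emit:
move_arm --motion '[0,-0.0043,-0.0155,0.035,0.005,0.002,-0.026,0,0,0,0.02,0.004,0.002,-0.024,0,0,0,0,0,0,0]'

```text
t: 5.05
tcp_pos: [518.0, -299.1, 73.3]
tcp_rot: [0.753, -0.658, 0.001, 0.0]
contact_force: [-0.4, -0.2, -2.5]
gripper_width: 44.8
```

```bash
python3 plan.py 0 518.5,-296,42,-82
```

```text
[0.0,-0.003,-0.0009,0.0313,0.0,-0.001,-0.004]
now 5.05 [ 518.  -299.1   73.3] -82.23 [-0.4 -0.2 -2.5] 44.8
```

Emit:
move_arm --motion '[0,-0.003,-0.001,0.025,0,-0.001,-0.004,0,0,0,0.005,0,0,0,0,0,0,0,0,0,0]'

```text
t: 5.35
tcp_pos: [519.1, -295.3, 44.6]
tcp_rot: [0.755, -0.656, 0.0, -0.0]
contact_force: [0.5, 0.3, -2.8]
gripper_width: 45.1
```

```bash
python3 plan.py 0 518.5,-296,41,-82
```

```text
[0.0,0.0006,0.0007,0.0036,0.0,0.0,0.0]
now 5.35 [ 519.1 -295.3   44.6] -81.99 [ 0.5  0.3 -2.8] 45.1
```

Lower it the last 4 mm, open slightly (56%, about 52 mm), then raise.

Emit:
move_arm --motion '[0,0.0006,0.0007,0.0036,0,0,0,0,0,0,0.0005,0,0,0,56,0,0,0,0,0,0,56,0,0,0,0,0,0,56,0,0,0,0,0,0]'

```text
t: 5.85
tcp_pos: [520.5, -297.5, 45.2]
tcp_rot: [0.755, -0.656, 0.003, -0.0]
contact_force: [0.6, -0.4, 0.7]
gripper_width: 51.7
```

```bash
python3 plan.py 56 518.5,-296,120,-82 540,-150,130,-50 615,36,140,9
```

```text
[56.0,-0.0007,0.0007,-0.0374,-0.003,-0.002,0.0,56.0,-0.0008,0.0008,-0.0374,-0.003,-0.002,0.0,56.0,-0.0354,-0.0104,-0.0025,0.0,0.0,-0.14,56.0,-0.0336,-0.0152,-0.0025,0.0,0.0,-0.14,56.0,-0.0312,-0.0198,-0.0025,0.0,0.0,-0.14]
[56.0,-0.0281,-0.0239,-0.0025,0.0,0.0,-0.14,56.0,-0.0118,-0.0221,-0.0013,0.0,0.0,-0.129,56.0,-0.0088,-0.0235,-0.0013,0.0,0.0,-0.129,56.0,-0.0058,-0.0244,-0.0013,0.0,0.0,-0.129,56.0,-0.0026,-0.0249,-0.0013,0.0,0.0,-0.129]
[56.0,0.0006,-0.0251,-0.0013,0.0,0.0,-0.129,56.0,0.0039,-0.0248,-0.0012,0.0,0.0,-0.129,56.0,0.007,-0.0241,-0.0012,0.0,0.0,-0.129,56.0,0.01,-0.023,-0.0012,0.0,0.0,-0.129]
now 5.85 [ 520.5 -297.5   45.2] -82.01 [ 0.6 -0.4  0.7] 51.7
```

Emit:
move_arm --motion '[56,-0.0007,0.0007,-0.037,-0.003,-0.002,0,56,-0.0007,0.0007,-0.037,-0.003,-0.002,0,56,-0.035,-0.01,-0.0025,0,0,-0.14,56,-0.0336,-0.015,-0.0025,0,0,-0.14,56,-0.031,-0.02,-0.0025,0,0,-0.14]'

```text
t: 6.35
tcp_pos: [534.9, -188.2, 131.3]
tcp_rot: [0.876, -0.482, 0.002, 0.0]
contact_force: [0.1, 0.0, 0.9]
gripper_width: 52.1
```

Emit:
move_arm --motion '[56,-0.028,-0.024,-0.0025,0,0,-0.14,70,-0.012,-0.022,-0.001,0,0,-0.129,80,-0.009,-0.0235,-0.001,0,0,-0.129,100,-0.006,-0.0244,-0.001,0,0,-0.129,100,-0.0026,-0.025,-0.001,0,0,-0.129]'

```text
t: 6.85
tcp_pos: [576.6, -50.7, 140.7]
tcp_rot: [0.987, -0.159, 0.004, 0.001]
contact_force: [-0.2, -0.7, -0.1]
gripper_width: 79.3
```

```bash
python3 plan.py 100 590,36,140,9 ; python3 -c "
from fit import *
im,d,P,T,st=snap('side','s3');print('long',rect(P,d,(570,720,-80,140),50))
print('pale',rect(P,d,(400,620,-335,-250),51));c,s=np.cos(np.radians(7.9)),np.sin(np.radians(7.9))
cv2.imwrite('pics/s3c.png',cv2.resize(im[130:380,200:500,::-1],None,fx=2,fy=2))"
```

```text
[100.0,-0.0036,-0.0216,0.0001,0.001,-0.002,-0.119,100.0,-0.001,-0.0219,0.0001,0.001,-0.002,-0.119,100.0,0.0016,-0.0219,0.0001,0.001,-0.002,-0.119,100.0,0.0042,-0.0215,0.0002,0.001,-0.002,-0.119]
now 6.85 [576.6 -50.7 140.7] -18.33 [-0.2 -0.7 -0.1] 79.3
long {'n': 485, 'c': array([632.2,  30.1]), 'size': array([155.9,  52.1]), 'longaxis': 98.6, 'z': 51.3}
pale {'n': 982, 'c': array([ 517.1, -298.7]), 'size': array([149.1,  46.9]), 'longaxis': 7.8, 'z': 51.7}
```

View pics/s3c.png

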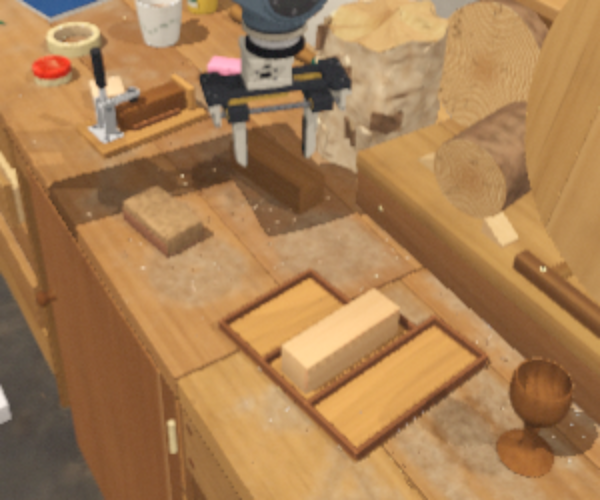

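The pale blank sits flat in the middle lane at crop (345,340). Next is the long blank, with the jaws shifted about 14 mm to -x so the gripper body clears the stump.

Emit:
move_arm --motion '[100,-0.0036,-0.0216,0,0.001,-0.002,-0.12,100,-0.001,-0.022,0,0.001,-0.002,-0.12,100,0.0016,-0.022,0,0.001,-0.002,-0.12,100,0.0042,-0.018,0,0.001,-0.002,-0.12,100,0,0,0,0,0,0]'

```text
t: 7.4
tcp_pos: [591.2, 39.6, 142.6]
tcp_rot: [0.996, 0.094, 0.001, -0.001]
contact_force: [-0.4, 0.1, -0.9]
gripper_width: 93.0
```

```bash
python3 plan.py 100 618.5,32.5,120,9.5 618.5,32.5,38,9.5;python3 -c "
from fit import *
im,d,P,T,st=snap('wrist','w3');print('long',rect(P,d,(570,720,-80,160),50),np.round(st['tcp_pos'],1))
q=P[(P[...,2]>70)&(P[...,2]<190)&(P[...,0]>690)&(P[...,0]<900)&(P[...,1]>0)&(P[...,1]<90)&(d>0)];print(np.percentile(q[:,0],[.5,2,5]))"
```

```text
[100.0,0.0254,0.0121,0.0226,-0.001,-0.003,0.023,100.0,0.0,0.0,0.041,0.0,0.0,0.0,100.0,0.0,0.0,0.041,0.0,0.0,0.0]
now 7.4 [591.2  39.6 142.6] 10.8 [-0.4  0.1 -0.9] 93.0
long {'n': 9878, 'c': array([629.8,  51.9]), 'size': array([123.6,  48.5]), 'longaxis': 99.6, 'z': 49.8} [591.2  39.6 142.6]
[726.56684927 727.39862922 728.13721335]
```

Emit:
move_arm --motion '[100,0.0254,0.0121,0.022,-0.001,-0.003,0.023,100,0,0,0.035,0,0,0,100,0,0,0,0,0,0,100,0,0,0,0,0,0]'

```text
t: 7.85
tcp_pos: [619.9, 27.9, 86.6]
tcp_rot: [0.997, 0.073, 0.001, 0.0]
contact_force: [-0.0, 0.4, 0.0]
gripper_width: 92.7
```

```bash
python3 plan.py 100 618.5,32.5,38,9.5
```

```text
[100.0,-0.0004,-0.0024,0.0243,0.001,-0.001,-0.009,100.0,-0.0004,-0.0024,0.0243,0.001,-0.001,-0.009]
now 7.85 [619.9  27.9  86.6] 8.43 [-0.   0.4  0. ] 92.7
```

Emit:
move_arm --motion '[100,-0.0005,-0.0024,0.025,0.001,-0.001,-0.009,100,-0.0004,-0.0024,0.022,0.001,-0.001,-0.009,100,0,0,0,0,0,0]'

```text
t: 8.15
tcp_pos: [620.2, 31.0, 43.9]
tcp_rot: [0.997, 0.08, 0.003, -0.0]
contact_force: [-0.5, -0.1, -0.2]
gripper_width: 93.3
```

```bash
python3 plan.py 100 618.5,32.5,38,9.5
```

```text
[100.0,-0.0014,-0.0018,0.0059,0.0,-0.007,-0.006]
now 8.15 [620.2  31.   43.9] 9.18 [-0.5 -0.1 -0.2] 93.3
```

Emit:
move_arm --motion '[100,-0.0014,-0.0015,0.006,0,-0.006,-0.006,0,0,0,0,0,0,0,0,0,0,0,0,0,0,0,0,0,0,0,0,0,0,0,0,0,0,0,0]'

```text
t: 8.65
tcp_pos: [621.2, 31.7, 43.9]
tcp_rot: [0.997, 0.082, 0.004, 0.001]
contact_force: [0.3, -0.1, -0.0]
gripper_width: 65.7
```

Emit:
move_arm --motion '[0,0,0,0,0,0,0,0,0,0,0,0,0,0]'

```text
t: 8.85
tcp_pos: [621.7, 31.6, 44.5]
tcp_rot: [0.997, 0.082, 0.005, 0.001]
contact_force: [0.4, 0.2, -2.5]
gripper_width: 49.7
```

```bash
python3 plan.py 0 610,32.5,140,9.5 540,-40,140,-10 530,-170,140,-60 545,-375,140,-82
```

```text
[0.0,-0.0035,-0.0009,-0.0319,0.001,-0.003,-0.001,0.0,-0.0036,-0.0009,-0.0319,0.001,-0.003,-0.001,0.0,-0.0037,-0.0009,-0.0318,0.001,-0.003,-0.001,0.0,-0.027,0.02,0.0,0.0,0.0,0.113,0.0,-0.0246,0.0229,0.0,0.0,0.0,0.113]
[0.0,-0.0218,0.0255,0.0,0.0,0.0,0.113,0.0,0.0018,0.0185,0.0,0.0,0.0,0.125,0.0,0.0041,0.0182,0.0,0.0,0.0,0.125,0.0,0.0063,0.0175,0.0,0.0,0.0,0.125,0.0,0.0085,0.0166,0.0,0.0,0.0,0.125]
[0.0,0.0105,0.0154,0.0,0.0,0.0,0.125,0.0,0.0123,0.014,0.0,0.0,0.0,0.125,0.0,0.0139,0.0124,0.0,0.0,0.0,0.125,0.0,0.037,0.0179,0.0,0.0,0.0,0.077,0.0,0.0383,0.015,0.0,0.0,0.0,0.077]
[0.0,0.0393,0.012,0.0,0.0,0.0,0.077,0.0,0.0401,0.009,0.0,0.0,0.0,0.077,0.0,0.0407,0.0059,0.0,0.0,0.0,0.077]
now 8.85 [621.7  31.6  44.5] 9.4 [ 0.4  0.2 -2.5] 49.7
```

Emit:
move_arm --motion '[0,-0.0035,-0.001,-0.032,0.001,-0.003,0,0,-0.0035,-0.001,-0.032,0.001,-0.003,0,0,-0.0035,-0.001,-0.032,0.001,-0.003,0,0,-0.027,0.02,0,0,0,0.113,0,-0.025,0.023,0,0,0,0.113]'

```text
t: 9.35
tcp_pos: [561.0, -14.5, 141.6]
tcp_rot: [0.999, -0.032, -0.003, -0.0]
contact_force: [0.4, -0.9, -2.9]
gripper_width: 50.0
```

Emit:
move_arm --motion '[0,-0.022,0.0255,0,0,0,0.113,0,0.002,0.0185,0,0,0,0.125,0,0.004,0.018,0,0,0,0.125,0,0.0063,0.0175,0,0,0,0.125,0,0.0085,0.0166,0,0,0,0.125]'

```text
t: 9.85
tcp_pos: [524.6, -115.9, 141.0]
tcp_rot: [0.939, -0.344, -0.006, 0.001]
contact_force: [0.4, -0.4, -2.3]
gripper_width: 49.8
```

Emit:
move_arm --motion '[0,0.0105,0.0154,0,0,0,0.125,0,0.0123,0.014,0,0,0,0.125,0,0.0139,0.0124,0,0,0,0.125,0,0.037,0.018,0,0,0,0.077,0,0.038,0.015,0,0,0,0.077]'

```text
t: 10.35
tcp_pos: [517.2, -255.4, 138.9]
tcp_rot: [0.81, -0.586, -0.009, 0.003]
contact_force: [0.4, 0.6, -3.2]
gripper_width: 49.6
```

```bash
python3 plan.py 0 545.5,-373,140,-82 545.5,-373,80,-82
```

```text
[0.0,0.0402,0.0033,-0.0007,0.006,0.003,0.059,0.0,0.0403,0.0009,-0.0006,0.006,0.003,0.059,0.0,0.0403,-0.0015,-0.0005,0.006,0.003,0.059,0.0,0.0,0.0,0.03,0.0,0.0,0.0,0.0,0.0,0.0,0.03,0.0,0.0,0.0]
now 10.35 [ 517.2 -255.4  138.9] -71.81 [ 0.4  0.6 -3.2] 49.6
```

Emit:
move_arm --motion '[0,0.039,0.0033,0,0.006,0.003,0.059,0,0.039,0.001,0,0.006,0.003,0.059,0,0.036,-0.002,0,0.006,0.003,0.055,0,0,0,0.02,0,0,0,0,0,0,0,0,0,0]'

```text
t: 10.85
tcp_pos: [541.4, -374.9, 115.0]
tcp_rot: [0.751, -0.66, -0.002, -0.0]
contact_force: [-0.5, 0.4, -3.3]
gripper_width: 49.7
```

```bash
python3 plan.py 0 545.5,-373,56,-82
```

```text
[0.0,-0.0006,-0.0022,0.0295,0.001,0.002,-0.005,0.0,-0.0006,-0.0022,0.0295,0.001,0.002,-0.005]
now 10.85 [ 541.4 -374.9  115. ] -82.59 [-0.5  0.4 -3.3] 49.7
```

Emit:
move_arm --motion '[0,-0.0012,-0.0044,0.028,0.001,0.002,-0.01,0,0,0,0.028,0.001,0.002,0,0,0,0,0,0,0,0,0,0,0,0,0,0,0]'

```text
t: 11.25
tcp_pos: [545.9, -372.0, 60.1]
tcp_rot: [0.755, -0.655, 0.0, 0.0]
contact_force: [0.1, 0.4, -1.5]
gripper_width: 49.7
```

```bash
python3 plan.py 0 545.5,-373,51,-82
```

```text
[0.0,0.0009,0.0005,0.0092,0.001,-0.001,0.002]
now 11.25 [ 545.9 -372.    60.1] -81.9 [ 0.1  0.4 -1.5] 49.7
```

Emit:
move_arm --motion '[0,0.0005,0.0005,0.009,0.001,0,0.002,0,0,0,0.001,0,0,0,62,0,0,0,0,0,0,62,0,0,0,0,0,0,62,0,0,0,0,0,0]'

```text
t: 11.75
tcp_pos: [547.6, -373.6, 55.2]
tcp_rot: [0.755, -0.656, 0.004, -0.0]
contact_force: [0.3, 0.6, 0.2]
gripper_width: 57.4
```

```bash
python3 plan.py 62 545.5,-373,140,-82 530,-200,170,-40 525,0,200,6 490,200,240,6; python3 -c "
from fit import *
im,d,P,T,st=snap('side','s4');print(rect(P,d,(400,680,-420,-335),56,4.5))"
```

```text
[62.0,-0.0002,0.0008,-0.0424,-0.003,-0.003,0.0,62.0,-0.0003,0.0009,-0.0424,-0.003,-0.003,0.0,62.0,-0.0289,-0.0015,-0.005,0.0,0.0,-0.122,62.0,-0.0285,-0.005,-0.005,0.0,0.0,-0.122,62.0,-0.0277,-0.0084,-0.005,0.0,0.0,-0.122]
[62.0,-0.0265,-0.0117,-0.005,0.0,0.0,-0.122,62.0,-0.0248,-0.0149,-0.005,0.0,0.0,-0.122,62.0,-0.0228,-0.0178,-0.005,0.0,0.0,-0.122,62.0,-0.0221,-0.025,-0.005,0.0,0.0,-0.134,62.0,-0.0185,-0.0277,-0.005,0.0,0.0,-0.134]
[62.0,-0.0147,-0.0299,-0.005,0.0,0.0,-0.134,62.0,-0.0105,-0.0316,-0.005,0.0,0.0,-0.134,62.0,-0.0062,-0.0328,-0.005,0.0,0.0,-0.134,62.0,-0.0018,-0.0333,-0.005,0.0,0.0,-0.134,62.0,-0.0028,-0.0405,-0.008,0.0,0.0,0.0]
[62.0,-0.0028,-0.0405,-0.008,0.0,0.0,0.0,62.0,-0.0028,-0.0405,-0.008,0.0,0.0,0.0,62.0,-0.0028,-0.0405,-0.008,0.0,0.0,0.0,62.0,-0.0028,-0.0405,-0.008,0.0,0.0,0.0]
now 11.75 [ 547.6 -373.6   55.2] -81.97 [0.3 0.6 0.2] 57.4
{'n': 852, 'c': array([ 514. , -376.4]), 'size': array([98.2, 75.8]), 'longaxis': 172.1, 'z': 55.6}
```

Emit:
move_arm --motion '[62,0,0.001,-0.042,-0.003,-0.003,0,62,0,0.001,-0.042,-0.003,-0.003,0,62,-0.029,-0.0015,-0.005,0,0,-0.122,62,-0.0285,-0.005,-0.005,0,0,-0.122,62,-0.0277,-0.0084,-0.005,0,0,-0.122]'

```text
t: 12.3
tcp_pos: [537.1, -287.8, 158.5]
tcp_rot: [0.863, -0.505, 0.001, 0.0]
contact_force: [0.4, 0.6, -0.9]
gripper_width: 57.7
```

Emit:
move_arm --motion '[62,-0.0265,-0.0117,-0.005,0,0,-0.122,62,-0.0248,-0.015,-0.005,0,0,-0.122,62,-0.0228,-0.0178,-0.005,0,0,-0.122,62,-0.022,-0.025,-0.005,0,0,-0.134,62,-0.0185,-0.0277,-0.005,0,0,-0.134]'

```text
t: 12.8
tcp_pos: [524.6, -129.8, 186.5]
tcp_rot: [0.98, -0.198, 0.003, 0.001]
contact_force: [0.2, 0.0, 0.6]
gripper_width: 57.8
```

Emit:
move_arm --motion '[0,-0.0147,-0.03,-0.008,0,0,-0.134,0,-0.0105,-0.0316,-0.008,0,0,-0.134,0,-0.0062,-0.0328,-0.008,0,0,-0.134,0,-0.002,-0.0333,-0.008,0,0,-0.134,0,-0.003,-0.0405,-0.009,0,0,0]'

```text
t: 13.3
tcp_pos: [505.5, 49.3, 230.2]
tcp_rot: [0.997, 0.082, 0.004, 0.002]
contact_force: [0.8, -0.5, 0.4]
gripper_width: 22.2
```

Emit:
move_arm --motion '[0,-0.003,-0.0405,-0.009,0,0,0,0,-0.003,-0.0405,-0.009,0,0,0,0,-0.003,-0.0405,-0.009,0,0,0,0,-0.003,-0.035,-0.009,0,0,0,0,0,0,0,0,0,0]'

```text
t: 13.8
tcp_pos: [465.0, 211.3, 270.2]
tcp_rot: [0.996, 0.084, 0.007, 0.001]
contact_force: [0.3, -0.0, 0.2]
gripper_width: 0.1
```

```bash
python3 plan.py 0 520,210,245,6; python3 -c "
from fit import *
im,d,P,T,st=snap('side','s5');print('long',rect(P,d,(400,680,-420,-335),56,4.5),'pale',rect(P,d,(400,620,-335,-250),51))
im,d,P,T,st=snap('wrist','w5');print('jig',rect(P,d,(380,660,200,380),14),'short',rect(P,d,(480,640,230,340),52))
for q in['clamp_grip','jig']:
  for o in ctrl.spot_point('wrist',q)[:2]: print(q,round(o['p'],2),np.round(w(T,o['point']),1))"
```

```text
[0.0,0.0269,0.0052,0.013,0.001,-0.007,0.031,0.0,0.0271,0.0044,0.0128,0.001,-0.007,0.031]
now 13.8 [465.  211.3 270.2] 9.6 [ 0.3 -0.   0.2] 0.1
long {'n': 1276, 'c': array([ 546. , -375.5]), 'size': array([158.1,  50.1]), 'longaxis': 8.3, 'z': 55.6} pale {'n': 977, 'c': array([ 517.5, -298.7]), 'size': array([149.6,  46.7]), 'longaxis': 7.6, 'z': 51.6}
jig {'n': 7422, 'c': array([523.8, 288.9]), 'size': array([194.9,  99.3]), 'longaxis': 6.2, 'z': 14.0} short {'n': 3397, 'c': array([543.1, 290.8]), 'size': array([121.2,  46.3]), 'longaxis': 6.7, 'z': 51.9}
clamp_grip 0.67 [457.2 283.6 171.8]
jig 0.73 [519.7 292.2  -2.9]
```

View pics/w5.png

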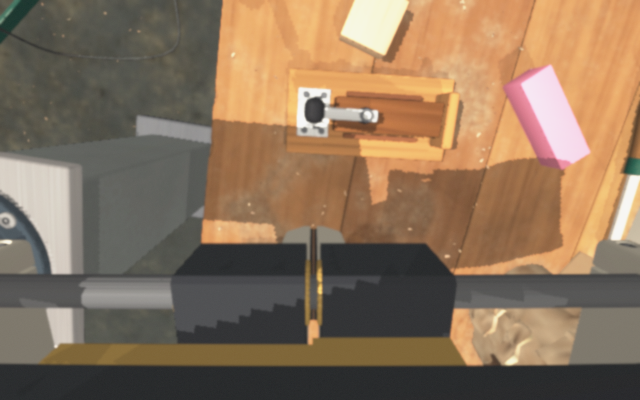

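The wrist view shows the jig with the handle top at (315,110), the arm over the brown blank, pink at (545,115) and the stub at (375,20). Long and pale are in their lanes. Jig yaw is about 6.2°. I'll check the handle from its point cloud and plan the push.

```bash
python3 - <<'E'
from fit import *
for t in['w5','s5']:
    z=np.load(f'/tmp/{t}.npz');P=z['P'];m=(z['d']>0)&(P[...,2]>110)&(P[...,2]<176)&(P[...,0]>430)&(P[...,0]<490)&(P[...,1]>260)&(P[...,1]<310)
    q=P[m];print(t,len(q),np.round(np.percentile(q,[3,50,97],axis=0),1).tolist())
E
python3 plan.py 0 500,287,245,6.2 500,287,165,6.2
```

```text
w5 497 [[449.4, 272.9, 164.8], [456.4, 281.7, 169.4], [463.6, 290.3, 171.6]]
s5 108 [[448.6, 266.8, 112.7], [454.7, 272.3, 144.9], [463.1, 284.9, 171.6]]
[0.0,0.0233,-0.0366,0.0118,0.002,-0.005,0.028,0.0,0.0223,-0.0372,0.0118,0.002,-0.005,0.028,0.0,0.0,0.0,0.04,0.0,0.0,0.0,0.0,0.0,0.0,0.04,0.0,0.0,0.0]
now 14.0 [465.7 207.3 268.5] 9.37 [ 0.3 -0.5 -0.2] 0.8
```

Emit:
move_arm --motion '[0,0.0215,-0.0366,0.0118,0.002,-0.005,0.028,0,0.021,-0.037,0.0118,0.002,-0.005,0.028,0,0,0,0.04,0,0,0,0,0,0,0.03,0,0,0,0,0,0,0,0,0,0]'

```text
t: 14.5
tcp_pos: [501.7, 282.8, 171.7]
tcp_rot: [0.999, 0.048, 0.001, 0.0]
contact_force: [-0.3, -0.1, -0.1]
gripper_width: 0.6
```

```bash
python3 plan.py 0 496.5,286.5,165,6.2; python3 - <<'E'
from fit import *
im,d,P,T,st=snap('side','s6');cv2.imwrite('pics/s6c.png',cv2.resize(im[100:260,200:400,::-1],None,fx=3,fy=3))
E
```

```text
[0.0,-0.0048,-0.0042,0.0066,0.0,-0.002,-0.013]
now 14.5 [501.7 282.8 171.7] 5.48 [-0.3 -0.1 -0.1] 0.6
```

View pics/s6c.png

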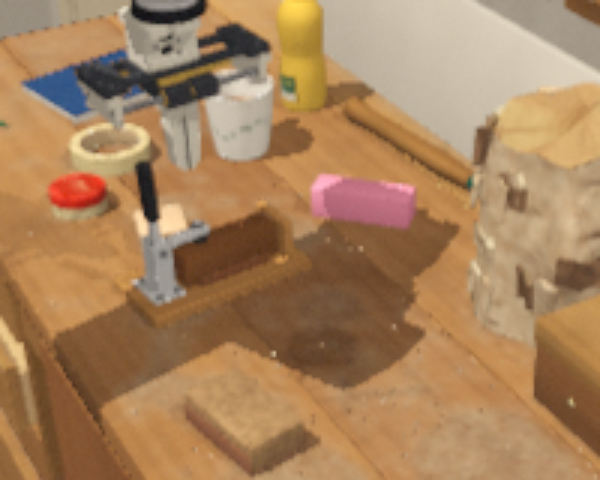

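The finger at crop (185,165) is just on the +x side of the handle top (147,165). Start the push.

Emit:
move_arm --motion '[0,-0.005,-0.004,0.009,0,-0.002,-0.013,0,-0.014,0,0,0,0,0,0,-0.012,0,0.001,0,0,0,0,-0.012,0,0.001,0,0,0,0,-0.012,0,0.003,0,0,0]'

```text
t: 15.05
tcp_pos: [448.5, 280.1, 164.3]
tcp_rot: [0.999, 0.053, 0.005, -0.002]
contact_force: [0.5, 0.5, 0.2]
gripper_width: 0.5
```

```bash
python3 plan.py 0 435.5,279.7,155.5,6.2 416.7,277.7,141,6.2 402.8,276.2,121.5,6.2 396.5,275.5,106,6.2
```

```text
[0.0,-0.0131,-0.001,0.0087,-0.004,-0.011,-0.001,0.0,-0.0189,0.0,0.0145,0.0,0.0,0.0,0.0,-0.014,0.0,0.0195,0.0,0.0,0.0,0.0,-0.0063,0.0,0.0155,0.0,0.0,0.0]
now 15.05 [448.5 280.1 164.3] 6.12 [0.5 0.5 0.2] 0.5
```

Emit:
move_arm --motion '[0,-0.013,-0.001,0.009,-0.004,-0.011,0,0,-0.0185,0,0.0145,0,0,0,0,-0.014,0,0.0195,0,0,0,0,-0.0065,0,0.0155,0,0,0,0,0,0,0,0,0,0]'

```text
t: 15.55
tcp_pos: [392.9, 275.4, 106.0]
tcp_rot: [0.999, 0.054, 0.002, -0.001]
contact_force: [-1.1, -0.4, -0.6]
gripper_width: 0.2
```

```bash
python3 plan.py 0 396.5,275.5,106,6.2; python3 - <<'E'
from fit import *
im,d,P,T,st=snap('side','s7');cv2.imwrite('pics/s7c.png',cv2.resize(im[100:260,200:400,::-1],None,fx=3,fy=3))
E
```

```text
[0.0,0.0036,0.0003,0.0,-0.001,-0.003,0.0]
now 15.55 [392.9 275.4 106. ] 6.17 [-1.1 -0.4 -0.6] 0.2
```

View pics/s7c.png

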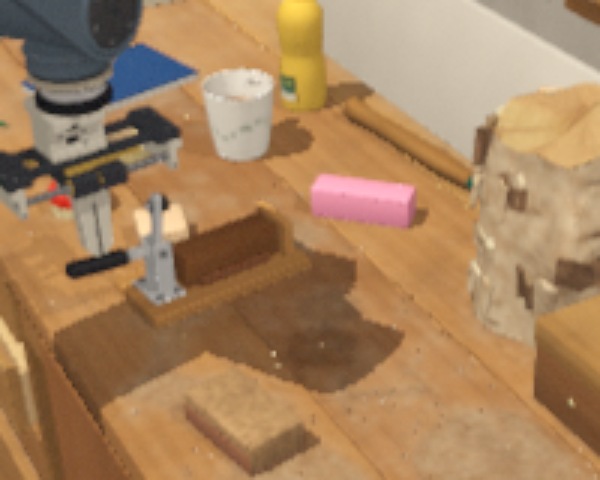

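The clamp is fully open, with the handle lying level towards the robot (100,263) and the arm upright at (157,225). Next, rise and hover above the short blank.

```bash
python3 plan.py 85 394,275,205,6.2 538,291,205,-83.5; python3 - <<'E'
from fit import *
z=np.load('/tmp/s7.npz');print(rect(z['P'],z['d'],(480,640,240,340),53.5,3))
im,d,P,T,st=snap('scene','c7');print(rect(P,d,(480,640,240,340),52,3),rect(P,d,(380,660,220,360),14,4))
E
```

```text
[85.0,0.0002,0.0002,-0.0327,-0.001,-0.002,0.0,85.0,0.0002,0.0002,-0.0327,-0.001,-0.002,0.0,85.0,0.0001,0.0002,-0.0327,-0.001,-0.002,0.0,85.0,0.0132,0.0,0.0,0.0,0.0,0.142,85.0,0.013,-0.0019,0.0,0.0,0.0,0.142]
[85.0,0.0126,-0.0037,0.0,0.0,0.0,0.142,85.0,0.012,-0.0055,0.0,0.0,0.0,0.142,85.0,0.0111,-0.0071,0.0,0.0,0.0,0.142,85.0,0.01,-0.0086,0.0,0.0,0.0,0.142,85.0,0.0086,-0.01,0.0,0.0,0.0,0.142]
[85.0,0.0071,-0.0111,0.0,0.0,0.0,0.142,85.0,0.0055,-0.012,0.0,0.0,0.0,0.142,85.0,0.0037,-0.0126,0.0,0.0,0.0,0.142,85.0,0.0019,-0.013,0.0,0.0,0.0,0.142]
now 15.6 [393.8 275.7 106.9] 6.17 [ 0.1  1.1 -0.3] 0.4
{'n': 228, 'c': array([542.1, 288.3]), 'size': array([125.1,  44.6]), 'longaxis': 10.1, 'z': 53.8}
{'n': 343, 'c': array([542.7, 298.7]), 'size': array([123.4,  58.4]), 'longaxis': 179.7, 'z': 52.2} {'n': 606, 'c': array([519.1, 306.7]), 'size': array([200. ,  70.8]), 'longaxis': 8.9, 'z': 13.8}
```

Emit:
move_arm --motion '[0,0,0,-0.033,-0.001,-0.002,0,0,0,0,-0.033,-0.001,-0.002,0,0,0,0,-0.035,-0.001,-0.002,0,65,0.0132,0,0,0,0,0.142,65,0.013,-0.0019,0,0,0,0.142]'

```text
t: 16.15
tcp_pos: [422.8, 279.4, 218.1]
tcp_rot: [0.996, -0.091, 0.003, -0.001]
contact_force: [0.1, 0.9, 0.5]
gripper_width: 11.6
```

Emit:
move_arm --motion '[65,0.0126,-0.0037,0,0,0,0.142,65,0.012,-0.0055,0,0,0,0.142,65,0.011,-0.007,0,0,0,0.142,65,0.01,-0.0086,0,0,0,0.142,65,0.0086,-0.01,0,0,0,0.142]'

```text
t: 16.65
tcp_pos: [494.2, 286.2, 226.2]
tcp_rot: [0.895, -0.446, 0.005, -0.006]
contact_force: [-0.7, -0.3, -0.0]
gripper_width: 52.2
```

Emit:
move_arm --motion '[65,0.007,-0.011,0,0,0,0.142,65,0.0055,-0.012,0,0,0,0.142,65,0.0037,-0.0126,0,0,0,0.142,65,0.002,-0.013,0,0,0,0.142,65,0,0,0,0,0,0]'

```text
t: 17.15
tcp_pos: [552.4, 289.7, 233.2]
tcp_rot: [0.725, -0.689, 0.005, -0.011]
contact_force: [-0.3, 0.0, -0.2]
gripper_width: 60.4
```

```bash
python3 plan.py 65 538,290,130,-83.5 538,290,48,-83.5; python3 - <<'E'
from fit import *
im,d,P,T,st=snap('wrist','w8');print(np.round(st['tcp_pos'],1),rect(P,d,(480,640,250,330),52,3))
E
```

```text
[65.0,0.0,0.0056,0.0343,-0.008,0.003,-0.021,65.0,-0.0002,0.0053,0.0343,-0.008,0.003,-0.021,65.0,-0.0004,0.005,0.0343,-0.008,0.003,-0.021,65.0,0.0,0.0,0.041,0.0,0.0,0.0,65.0,0.0,0.0,0.041,0.0,0.0,0.0]
now 17.15 [552.4 289.7 233.2] -87.13 [-0.3  0.  -0.2] 60.4
[552.4 289.7 233.2] {'n': 3908, 'c': array([540.9, 290.8]), 'size': array([117.8,  37.4]), 'longaxis': 6.2, 'z': 51.9}
```

View pics/w8.png

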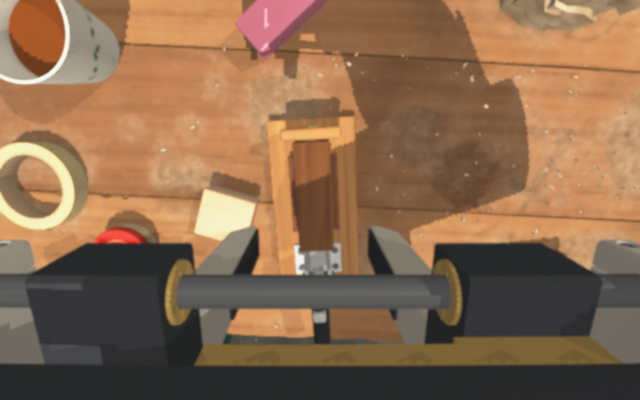

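The wrist view shows the whole short blank (315,195) clear of the opened clamp. It fits as centre (541,291), 118×37 mm, axis 6.2°.

Emit:
move_arm --motion '[65,0.001,0.006,0.034,-0.008,0.003,-0.02,65,0,0.005,0.034,-0.008,0.003,-0.02,65,0,0,0.034,-0.008,0.003,-0.018,65,0,0,0.03,0,0,0,65,0,0,0,0,0,0]'

```text
t: 17.7
tcp_pos: [541.1, 289.2, 101.4]
tcp_rot: [0.755, -0.656, 0.001, -0.001]
contact_force: [-0.1, -0.3, 0.1]
gripper_width: 60.5
```

```bash
python3 plan.py 65 541,290.8,48,-83.8
```

```text
[65.0,-0.0008,0.0,0.0267,-0.002,0.0,0.015,65.0,-0.0008,0.0,0.0267,-0.002,0.0,0.015]
now 17.7 [541.1 289.2 101.4] -82.03 [-0.1 -0.3  0.1] 60.5
```

Emit:
move_arm --motion '[65,-0.001,0,0.0267,-0.002,0,0.015,65,-0.001,0,0.024,-0.002,0,0.015,65,0,0,0,0,0,0]'

```text
t: 18.0
tcp_pos: [542.2, 292.5, 54.9]
tcp_rot: [0.747, -0.664, 0.0, -0.002]
contact_force: [-0.5, -0.1, 0.7]
gripper_width: 60.3
```

```bash
python3 plan.py 65 541,290.8,48,-83.8
```

```text
[65.0,0.0015,0.0014,0.0069,-0.004,0.002,0.009]
now 18.0 [542.2 292.5  54.9] -83.27 [-0.5 -0.1  0.7] 60.3
```

Emit:
move_arm --motion '[65,0.0015,0.001,0.007,-0.003,0.002,0.009,65,0,0,0.001,0,0,0,0,0,0,0,0,0,0,0,0,0,0,0,0,0,0,0,0,0,0,0,0]'

```text
t: 18.5
tcp_pos: [543.9, 292.0, 53.5]
tcp_rot: [0.746, -0.666, 0.002, -0.004]
contact_force: [-0.4, -0.7, -0.1]
gripper_width: 41.1
```

```bash
python3 plan.py 65 541,290.8,48,-83.8
```

```text
[65.0,0.0009,0.003,0.0055,-0.008,0.003,0.004]
now 18.5 [543.9 292.   53.5] -83.55 [-0.4 -0.7 -0.1] 41.1
```

Emit:
move_arm --motion '[50,0.001,0.003,0.003,-0.008,0.003,0.004,50,0,0,0.004,0,0,0,50,0,0,0,0,0,0]'

```text
t: 18.8
tcp_pos: [541.0, 290.6, 46.5]
tcp_rot: [0.744, -0.668, 0.0, -0.0]
contact_force: [-0.0, -0.1, 0.4]
gripper_width: 46.6
```

Emit:
move_arm --motion '[0,0,0,0,0,0,0,0,0,0,0,0,0,0,0,0,0,0,0,0,0,0,0,0,0,0,0,0]'

```text
t: 19.2
tcp_pos: [540.8, 290.5, 46.2]
tcp_rot: [0.744, -0.668, 0.0, 0.0]
contact_force: [-0.0, -0.4, 0.0]
gripper_width: 37.6
```

```bash
python3 plan.py 0 541,290.8,140,-83.8 530,0,180,-83 500,-218,150,-82.1
```

```text
[0.0,-0.0001,-0.0001,-0.0313,0.0,0.0,0.0,0.0,-0.0001,-0.0001,-0.0313,0.0,0.0,0.0,0.0,-0.0001,-0.0001,-0.0313,0.0,0.0,0.0,0.0,0.0411,0.006,-0.0057,0.0,0.0,-0.002,0.0,0.0411,0.0061,-0.0057,0.0,0.0,-0.002]
[0.0,0.0411,0.0062,-0.0057,0.0,0.0,-0.002,0.0,0.0411,0.0063,-0.0057,0.0,0.0,-0.002,0.0,0.0411,0.0064,-0.0057,0.0,0.0,-0.002,0.0,0.0411,0.0065,-0.0057,0.0,0.0,-0.002,0.0,0.0411,0.0065,-0.0057,0.0,0.0,-0.002]
[0.0,0.0425,0.0113,0.006,0.0,0.0,-0.003,0.0,0.0425,0.0114,0.006,0.0,0.0,-0.003,0.0,0.0425,0.0115,0.006,0.0,0.0,-0.003,0.0,0.0424,0.0117,0.006,0.0,0.0,-0.003,0.0,0.0424,0.0118,0.006,0.0,0.0,-0.003]
now 19.2 [540.8 290.5  46.2] -83.78 [-0.  -0.4  0. ] 37.6
```

Emit:
move_arm --motion '[0,0,0,-0.031,0,0,0,0,0,0,-0.031,0,0,0,0,0,0,-0.031,0,0,0,0,0.03,0.006,-0.005,0,0,-0.002,0,0.041,0.006,-0.005,0,0,-0.002]'

```text
t: 19.7
tcp_pos: [535.6, 220.1, 151.3]
tcp_rot: [0.747, -0.664, -0.0, 0.001]
contact_force: [0.0, -0.9, -0.9]
gripper_width: 38.0
```

Emit:
move_arm --motion '[0,0.041,0.006,-0.004,0,0,-0.002,0,0.041,0.006,-0.004,0,0,-0.002,0,0.041,0.006,-0.004,0,0,-0.002,0,0.041,0.0065,-0.004,0,0,-0.002,0,0.041,0.0065,-0.004,0,0,-0.002]'

```text
t: 20.2
tcp_pos: [528.5, 5.9, 173.2]
tcp_rot: [0.752, -0.659, 0.0, 0.001]
contact_force: [1.4, -0.2, -0.5]
gripper_width: 38.0
```

```bash
python3 plan.py 0 492,-218.7,130,-82.1
```

```text
[0.0,0.0363,0.0109,0.0073,0.0,0.0,-0.001,0.0,0.0363,0.0109,0.0073,0.0,0.0,-0.001,0.0,0.0363,0.011,0.0072,0.0,0.0,-0.001,0.0,0.0363,0.011,0.0072,0.0,0.0,-0.001,0.0,0.0363,0.0111,0.0072,0.0,0.0,-0.001]
[0.0,0.0363,0.0111,0.0072,0.0,0.0,-0.001]
now 20.2 [528.5   5.9 173.2] -82.51 [ 1.4 -0.2 -0.5] 38.0
```

Emit:
move_arm --motion '[0,0.0363,0.011,0.007,0,0,-0.001,0,0.0363,0.011,0.007,0,0,-0.001,0,0.0363,0.011,0.007,0,0,-0.001,0,0.0363,0.011,0.007,0,0,-0.001,0,0.0363,0.011,0.007,0,0,-0.001]'

```text
t: 20.7
tcp_pos: [496.9, -189.7, 139.4]
tcp_rot: [0.753, -0.658, 0.002, -0.0]
contact_force: [0.2, -0.4, -1.0]
gripper_width: 38.1
```

Emit:
move_arm --motion '[0,0.02,0.008,0.007,0,0,-0.001,0,0,0,0,0,0,0,0,0,0,0,0,0,0]'

```text
t: 21.0
tcp_pos: [490.0, -215.1, 131.3]
tcp_rot: [0.752, -0.659, 0.002, -0.0]
contact_force: [0.2, 0.2, -1.7]
gripper_width: 38.0
```

```bash
python3 plan.py 0 492,-218.7,50,-82.1
```

```text
[0.0,0.0018,-0.0007,0.0406,-0.001,-0.001,-0.003,0.0,0.0019,-0.0007,0.0406,-0.001,-0.001,-0.003]
now 21.0 [ 490.  -215.1  131.3] -82.47 [ 0.2  0.2 -1.7] 38.0
```

Emit:
move_arm --motion '[0,0.002,-0.0007,0.04,-0.001,-0.001,-0.003,0,0.0015,-0.0007,0.038,-0.001,-0.001,-0.003,0,0,0,0,0,0,0,0,0,0,0,0,0,0]'

```text
t: 21.4
tcp_pos: [494.8, -215.8, 54.3]
tcp_rot: [0.755, -0.656, 0.002, -0.001]
contact_force: [-0.2, 0.1, 0.2]
gripper_width: 37.8
```

```bash
python3 plan.py 0 492,-218.7,40,-82.1
```

```text
[0.0,0.0025,0.0032,0.0143,-0.004,-0.003,0.003]
now 21.4 [ 494.8 -215.8   54.3] -81.93 [-0.2  0.1  0.2] 37.8
```

Emit:
move_arm --motion '[0,0.0025,0.003,0.0125,-0.004,-0.003,0.003,0,0,0,0,0,0,0]'

```text
t: 21.6
tcp_pos: [493.4, -218.4, 43.8]
tcp_rot: [0.755, -0.656, 0.001, -0.001]
contact_force: [0.8, 0.0, -1.7]
gripper_width: 37.7
```

```bash
python3 plan.py 0 492,-218.7,40,-82.1
```

```text
[0.0,0.0001,0.0014,0.0038,-0.003,-0.001,0.001]
now 21.6 [ 493.4 -218.4   43.8] -82.04 [ 0.8  0.  -1.7] 37.7
```

Emit:
move_arm --motion '[0,0,0.001,0.004,-0.002,-0.001,0.001,0,0,0,0,0,0,0,49,0,0,0,0,0,0,49,0,0,0,0,0,0,49,0,0,0,0,0,0]'

```text
t: 22.1
tcp_pos: [493.8, -219.3, 42.3]
tcp_rot: [0.754, -0.657, 0.003, -0.001]
contact_force: [0.3, -0.3, -0.4]
gripper_width: 45.7
```

```bash
python3 plan.py 49 492,-218.7,130,-82.1 500,-60,220,-82.1
```

```text
[49.0,-0.0003,0.0007,-0.0439,-0.002,-0.002,0.0,49.0,-0.0004,0.0008,-0.0438,-0.002,-0.002,0.0,49.0,-0.0312,-0.0059,-0.018,0.0,0.0,0.0,49.0,-0.0312,-0.0059,-0.018,0.0,0.0,0.0,49.0,-0.0312,-0.0059,-0.018,0.0,0.0,0.0]
[49.0,-0.0312,-0.0059,-0.018,0.0,0.0,0.0,49.0,-0.0312,-0.0059,-0.018,0.0,0.0,0.0]
now 22.1 [ 493.8 -219.3   42.3] -82.12 [ 0.3 -0.3 -0.4] 45.7
```

Emit:
move_arm --motion '[49,0,0.0007,-0.03,-0.002,-0.002,0,49,0,0.0008,-0.044,-0.002,-0.002,0,49,-0.031,-0.006,-0.018,0,0,0,49,-0.031,-0.006,-0.018,0,0,0,49,-0.031,-0.006,-0.018,0,0,0]'

```text
t: 22.6
tcp_pos: [496.4, -124.8, 173.7]
tcp_rot: [0.752, -0.659, -0.002, -0.0]
contact_force: [1.4, -0.4, -0.6]
gripper_width: 45.6
```

Emit:
move_arm --motion '[49,-0.031,-0.006,-0.018,0,0,0,49,-0.031,-0.006,-0.01,0,0,0,49,0,0,0,0,0,0,49,0,0,0,0,0,0]'

```text
t: 23.0
tcp_pos: [501.1, -56.7, 206.5]
tcp_rot: [0.753, -0.658, 0.001, -0.002]
contact_force: [-0.6, 0.1, 0.2]
gripper_width: 45.6
```

```bash
python3 - <<'E'
from fit import *
im,d,P,T,st=snap('side','s9');print(st['t'],np.round(st['tcp_pos']),np.round(st['joint_velocities'],3))
th=np.radians(7.9);Rm=np.array([[np.cos(th),-np.sin(th),0],[np.sin(th),np.cos(th),0],[0,0,1]])
Q=(P-[534.3,-293.5,0])@Rm
for n,y,h in[('short',80,44),('pale',0,51),('long',-80,56)]: print(n,rect(Q,d,(-140,140,y-40,y+40),h,4.5))
print('sand',rect(P,d,(350,520,-30,90),34,5),'stub',rect(P,d,(440,540,350,440),31,4))
im2=im[100:380,180:480,::-1];cv2.imwrite('pics/s9c.png',cv2.resize(im2,None,fx=2.1,fy=2.1))
E
```

```text
23.0 [501. -57. 206.] [ 0.026 -0.013 -0.003  0.006  0.008  0.014]
short {'n': 589, 'c': array([-31.9,  77.4]), 'size': array([119.7,  39.8]), 'longaxis': 179.4, 'z': 45.4}
pale {'n': 1008, 'c': array([-17.4,  -3.1]), 'size': array([149.2,  46.7]), 'longaxis': 179.7, 'z': 51.7}
long {'n': 1261, 'c': array([  0.6, -82.8]), 'size': array([158.5,  50.2]), 'longaxis': 0.1, 'z': 55.6}
sand {'n': 562, 'c': array([436.9,  24. ]), 'size': array([107.5,  62.9]), 'longaxis': 100.9, 'z': 35.7} stub {'n': 87, 'c': array([516.2, 387.1]), 'size': array([62.1, 32.4]), 'longaxis': 77.3, 'z': 31.9}
```

View pics/s9c.png

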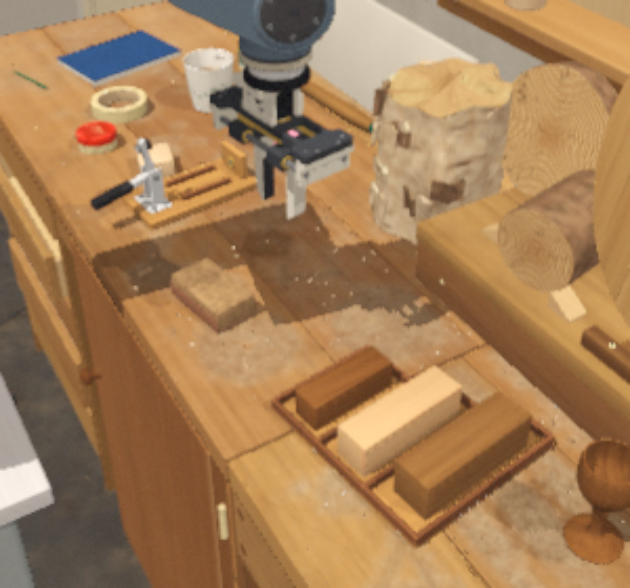

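The three blanks lie flat in their own lanes at crop (345,385), (400,420) and (465,455). The clamp is open (130,185), the sanding block and stub haven't moved, and the arm is clear of everything.

```bash
python3 -c "
from station import ctrl
print(ctrl.close_job())"
```

```text
the job is handed in; nothing more can be done
None
```

All three blanks are lying flat in their own tray lanes, and the job is handed in at about 23 s of the 106 s allowed. I placed the pale and long blanks first. Then I pushed the clamp handle over to its open stop before lifting the short blank out of the jig.

- **Placement:** the last side-camera check put the blanks 1–3 mm from their lane centres and within 1° of the lane direction. Their top heights match resting on the tray floor.
- **Clamp and look-alikes:** the clamp is still open. The sanding block is where it started, within measuring error. The stub was only partly visible to the side camera, so I judged it unmoved from the picture.
- **Robot:** the arm ended clear of everything, and no force reading after a move was above about 4 N.
- **What went wrong:** the arm drifted up a few millimetres while the gripper closed. The first grip on the pale blank was too shallow, so I redid it. For the short blank I lowered again before gripping.
- **Readings that disagreed:** the jig's position differed by up to about 6 mm between the board fit and the clamp handle. I used the handle for the clamp push and the wrist camera's view of the short blank for its grasp.

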